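# Load the bench parts washer from the tall canisters

## Task

Swing the parts washer's clear hood up past its tipping point so that it stays open by itself, then put every turned stud there is, the one standing on the bench and those down in the tall canisters (too narrow for wide-open fingers: go in with them closed or nearly so), into the washer bay that the pulley does not occupy. When all are in, shut the hood fully; leave the pulley in its bay and the other things on the bench where they are.

Things in the scene. Friction and masses are not known exactly. Their poses are not given: they have to be found in the camera images.
- washer: the bench parts washer, fixed: a grey open tub 150 mm deep (x) by 312 mm wide (y), rim 60 mm above the bench, walls 6 mm; a 6 mm divider of rim height runs front to back and makes two bays, each 138 x 147 mm inside, floors 30 mm above the bench, bay centres 76 mm left and right of the middle. Origin: centre of the underside; x points to its back, away from the robot
- hood (a joint): angle of the washer's clear plastic hood (312 mm wide, 85 mm high, 175 mm front to hinge, 0.5 kg) about the hinge along y behind the tub: 0 shut, 1.45 fully open (front edge swung up and back, on its stop). Weight and spring: below about 0.95 it falls shut, beyond it swings to 1.45 by itself and stays; lightly damped; at most about 3 N at the handle to move it
- hood_handle (a point): middle of the hood's handle: a round steel bar, 12 mm thick and 120 mm long along y, 38 mm clear of the hood's front face (bar centre to face), on a post at each end. Shut, it lies 213 mm in front of the hinge and 60 mm above it; it turns with the hood
- hood_hinge (a point): middle of the hood's hinge axis (axis along the washer's y), 95 mm behind the washer's middle and 63 mm above the bench; does not move
- mat: fixed black perforated mat 132 x 140 x 4 mm, lying on the floor of the free bay, its axes parallel to the washer's; origin at the centre of its underside, 30 mm above the bench. It is in the left or the right bay
- pulley: cast aluminium belt pulley, 116 mm across, 42 mm high with a small boss, lying in the other bay; origin at the centre of its underside. It stays where it is
- can1: tall steel canister, fixed, upright and open at the top: 90 mm outside and 82 mm inside diameter, rim 100 mm above the bench, inner floor 6 mm above the bench; too narrow for a wide-open gripper; holds one stud or nothing. Origin: centre of the underside
- can2: tall steel canister, fixed, upright and open at the top: 90 mm outside and 82 mm inside diameter, rim 100 mm above the bench, inner floor 6 mm above the bench; too narrow for a wide-open gripper; holds one stud or nothing. Origin: centre of the underside
- can3: tall steel canister, fixed, upright and open at the top: 90 mm outside and 82 mm inside diameter, rim 100 mm above the bench, inner floor 6 mm above the bench; too narrow for a wide-open gripper; holds one stud or nothing. Origin: centre of the underside
- studA_mid (a point): turned steel stud, 74 mm tall, about 0.3 kg: foot flange 52 mm across and 14 mm thick, neck 24 mm across up to 66 mm, head 32 mm across and 8 mm thick on top. Point: on its axis half-way up (37 mm above its foot); z points from the foot to the head. Stands in canister 1, or is absent
- studB_mid (a point): turned steel stud, 74 mm tall, about 0.3 kg: foot flange 52 mm across and 14 mm thick, neck 24 mm across up to 66 mm, head 32 mm across and 8 mm thick on top. Point: on its axis half-way up (37 mm above its foot); z points from the foot to the head. Stands in canister 2, or is absent
- studC_mid (a point): turned steel stud, 74 mm tall, about 0.3 kg: foot flange 52 mm across and 14 mm thick, neck 24 mm across up to 66 mm, head 32 mm across and 8 mm thick on top. Point: on its axis half-way up (37 mm above its foot); z points from the foot to the head. Stands in canister 3, or is absent
- studD_mid (a point): turned steel stud, 74 mm tall, about 0.3 kg: foot flange 52 mm across and 14 mm thick, neck 24 mm across up to 66 mm, head 32 mm across and 8 mm thick on top. Point: on its axis half-way up (37 mm above its foot); z points from the foot to the head. Stands on the open bench
- oil: yellow plastic bottle 160 mm tall, a bystander; origin at its underside's centre
- wrench: steel spanner 180 mm long, lying on the bench; a bystander
- block: wooden block 90 x 60 x 35 mm, a bystander; origin at its underside's centre
- slug: upright aluminium bar end, 44 mm across and 90 mm tall, a bystander; origin at its underside's centre
Mind the look-alikes: they are no part of the job. Leave any blue or turquoise look-alike of the can3 alone. What is shaped like the part that bears studC_mid but blue is not meant.

How it is judged:
By the outcome, as a careful person would: the job done as asked, in the order asked, and still so for the second after the job is handed in, with the robot touching nothing.
Of studA, studB, studC only 1 to 3 are there at a start; the rules pass over those that are not, and their reading is None.
At some moment in a run one of studD may be knocked a few centimetres aside while the robot is not near it.
Once in a run the grip may slacken for a moment while it holds something.
It also fails if it takes over 210 s, if anything falls off the work surface, if the arm or the gripper's body presses on something with over 40 N, if the wrist force passes 120 N, or if a joint passes its speed limit or range.

## Robot

A 6-joint arm with a two-finger parallel gripper is mounted at the origin on the work surface. World frame = base frame: x ahead of the robot, y to its left, z up, the work surface at z = 0. Lengths are in mm, angles in rad, forces in N, time in s.
With the tool pointing down it reaches from about 275 to 750 mm from the base axis. Payload 10.2 kg.
Tool frame: the origin (TCP) lies midway between the tips of the shut fingers; the grasp point (between the pads) lies 19 mm behind it (ctrl.tcp_to_grasp is the z of the grasp point in the tool frame, in mm); z points along the fingers, y is the direction in which the jaws open and shut (so a half turn about z gives the same grasp; the last joint's range is limited). The gripper opens to 85 mm and grips with 20 to 120 N. Pads are 22 mm wide; open, the fingers measure 114 mm over their backs; the gripper's body (76 mm by 85 mm) begins 54 mm behind the grasp point. The pads swing forward as they close: fully open they stand 13 mm farther back than shut.
Start: joints at [0.955, 0.313, 1.498, -0, 1.331, -0.223], TCP at [200.971, 485.017, 231.294] pointing down, gripper open.
Joint ranges: [-2.94, 2.94], [-0.97, 2.17], [0.19, 2.56], [-1.23, 4.37], [0.02, 3.11], [-2.88, 2.88]. Speed limits (rad/s): [2.39, 2.39, 3.01, 3.14, 3.14, 3.14].

## Interface

Orientations are given as a unit quaternion [w, x, y, z].
In Python, from rig import sensors, capture, order, ctrl gives the robot as it stands. The module is installed in compiled form; this text tells all that it offers.
- The arm moves only by the tool play_rows, never from a script. Its argument "deltas" is a list of rows, each a list of 7 numbers: the shift along the world's x, y, z in units of 40 mm (1.0 is 40 mm), then the turn, a rotation vector about the world's x, y, z in units of 6 degrees (1.0 is 6 degrees), then the opening, from -1 (shut) to 1 (fully open). A call has 1 to 8 rows; each row shifts and turns the commanded pose from where the row before left it; what a row does not reach is not made up. A row lasts 1/12 s, in which the tool goes at most 41.7 mm and 7.16 degrees, less where a joint would pass 70% of its speed; a pose out of reach is approached as far as the arm can. A call is refused whole if a number of a shift passes 1 or a number of a turn 1, either way. A call with a gripper value outside its range is refused whole. The fingers move at their own pace and stop on an object; "squeeze" is the grip in N (left out, the last holds). Time passes only in rows, so rows that do not move let the fingers close. It gives the time, the measured TCP pose, the force and the opening at its end, in the units of the state.
- sensors.sense(): the state, without advancing time (a new reading comes with each control period).
- capture(name): name is "scene" or "top" or "wrist"; returns a dict with "pixels" (480x640x3 uint8, red, green, blue), "z_map" (480x640 float32, mm along the optical axis (not along the pixel's ray), 0 where there is no reading), "fx", "fy", "cx", "cy" (pixels), "eye" and "rotation" of the camera in the world; the wrist camera has in their place "tool_from_camera" (4x4, takes a point from camera to tool coordinates, whose origin is the TCP and whose axes are the flange's). Camera axes: x right, y down, z forward; pixel columns grow to the right and rows downward; lengths in mm; the calibration is good to about 2 mm. A picture is of the moment at which its call begins: read the wrist's pose just before it.
- order.finish_job(): hands the job in, once; it reports no verdict.
The state is a dict: "time_s": time; "joints": joint angles; "dq": joint speeds; "tau": joint torques, N m; "eef_pos": TCP position; "ee_rot": TCP orientation; "force": force on the tool from outside, world axes, zero at the start; "wrist_torque": the same for the moment, N m; "grip_width": opening from 0.0 (shut) to 1.0 (fully open).
Only numpy, scipy, OpenCV 4.12 (cv2) and the standard library are available. Lean on these libraries where they do the work, as an engineer would, in place of code of your own. Each camera call takes 0.05 s, during which the arm holds its last target. There are 200 camera calls.

## Working session

There is one attempt and no reset: what is moved stays moved. The work goes in short steps, Python scripts to look and compute and a tool call to move; the robot and the scene stay as the last step left them, time stands still between calls to the robot, and variables do not carry over. Pictures are saved under pics/ and viewed, about 12 in all and at most 16, crops included, and the job is handed in when it is done.

Besides the shell and the picture viewer there is one more tool, called after "Request:" as name(argument=value, ...) on one line, values as JSON. play_rows: Moves the arm, as the interface text tells. Its arguments: {"type":"object","properties":{"deltas":{"type":"array","items":{"type":"array","items":{"type":"number"}}},"squeeze":{"type":"number"}},"required":["deltas"]}

```bash
mkdir -p pics
cat > h.py <<'E'
import numpy as np,cv2
from rig import sensors,capture,order,ctrl
from scipy.spatial.transform import Rotation as R
def cap(n):
    s=sensors.sense(); c=capture(n)
    if n=='wrist':
        q=s['ee_rot']; T=np.eye(4); T[:3,:3]=R.from_quat([q[1],q[2],q[3],q[0]]).as_matrix(); T[:3,3]=s['eef_pos']
        M=T@np.array(c['tool_from_camera'])
    else:
        M=np.eye(4); M[:3,:3]=np.array(c['rotation']); M[:3,3]=c['eye']
    c['M']=M; return c
def cloud(c):
    z=c['z_map'].astype(float); v,u=np.mgrid[:480,:640]
    P=np.stack([(u-c['cx'])/c['fx']*z,(v-c['cy'])/c['fy']*z,z],-1)
    W=P@c['M'][:3,:3].T+c['M'][:3,3]; W[z<=0]=np.nan; return W
def save(c,f,crop=None,s=1):
    im=c['pixels'][...,::-1]
    if crop: a,b,x,y=crop; im=im[b:y,a:x]
    cv2.imwrite('pics/'+f,cv2.resize(im,None,fx=s,fy=s,interpolation=cv2.INTER_CUBIC))
E
python3 - <<'E'
from h import *
for n in ('scene','top'):
    c=cap(n); save(c,n+'0.png'); np.savez(n+'0.npz',W=cloud(c),px=c['pixels']); print(n,c['eye'],c['fx'])
print(sensors.sense()); print(ctrl.tcp_to_grasp)
E
```

```text
Traceback (most recent call last):
  File "h.py", line 10, in cap
    M=np.eye(4); M[:3,:3]=np.array(c['rotation']); M[:3,3]=c['eye']
                 ~^^^^^^^
ValueError: could not broadcast input array from shape (4,) into shape (3,3)
```

```bash
sed -i "s/M\[:3,:3\]=np.array(c\['rotation'\])/q=c['rotation']; M[:3,:3]=R.from_quat([q[1],q[2],q[3],q[0]]).as_matrix()/" h.py
python3 - <<'E'
from h import *
for n in ('scene','top'):
    c=cap(n); save(c,n+'0.png'); np.savez(n+'0.npz',W=cloud(c),px=c['pixels']); print(n,c['eye'],c['fx'])
print(sensors.sense()); print(ctrl.tcp_to_grasp)
E
```

```text
scene [1443.02032691 -412.05498521  958.61231175] 549.834969630017
top [ 468.73040878    4.34314585 1363.21560637] 456.9006943254981
{'time_s': 0.15, 'joints': array([ 9.54603415e-01,  3.13319312e-01,  1.49823239e+00,  6.29346127e-07,
        1.33099499e+00, -2.23385816e-01]), 'dq': array([-0.00036857, -0.00196718, -0.00262147,  0.00012822,  0.00159698,
       -0.00026058]), 'tau': array([ 9.24266787e-04, -4.12366176e+01, -2.59799480e+01, -1.82409967e-04,
        3.22137668e-03, -7.77802057e-06]), 'eef_pos': array([200.85753814, 484.86099182, 230.87900425]), 'ee_rot': array([-1.94696251e-04,  1.95143342e-01,  9.80774617e-01, -4.35475869e-04]), 'force': array([ 0.48133836,  0.07698036, -0.09776748]), 'wrist_torque': array([-0.00120295,  0.00232052, -0.00753281]), 'grip_width': 1.0006233829263336}
-18.700000000000003
```

View pics/scene0.png

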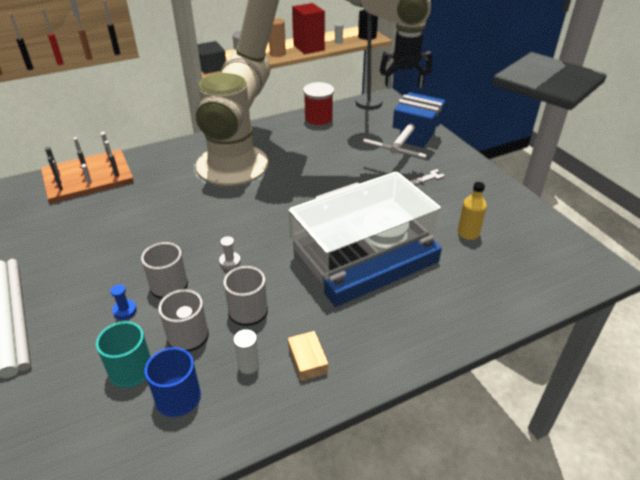

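View pics/top0.png

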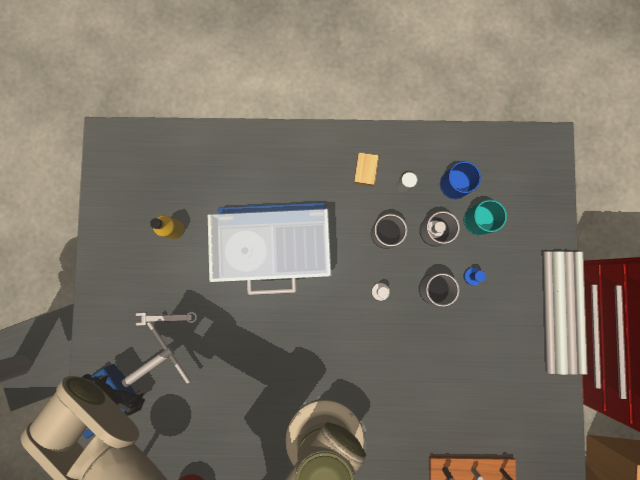

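The top view shows the washer at (270,243) with its handle at (272,287), the pulley in the left bay and the mat in the right. The grey cans are at (390,231), (442,227) and (442,290). The bench stud is at (381,292). The blue/turquoise cans and the blue stud are decoys.

Run:
```python
from h import *
d=np.load('top0.npz');W=d['W'];px=d['px']
def box(a,b,x,y): return W[b:y,a:x].reshape(-1,3)
for n,(u,v) in dict(canA=(390,231),canB=(442,227),canC=(442,290)).items():
    P=box(u-24,v-24,u+24,v+24); r=P[(P[:,2]>92)&(P[:,2]<108)]
    (cx,cy)=((r.min(0)+r.max(0))/2)[:2]
    A=np.c_[2*r[:,:2],np.ones(len(r))]; s=np.linalg.lstsq(A,(r[:,:2]**2).sum(1),rcond=None)[0]
    q=P[np.hypot(*(P[:,:2]-s[:2]).T)<34]; q=q[q[:,2]<92]
    print(n,len(r),cx,cy,s[:2],np.sqrt(s[2]+s[:2]@s[:2]),'inside z',np.percentile(q[:,2],[1,20,50,80,99]).round(),len(q))
    h=q[q[:,2]>70]; print(len(h),h.mean(0) if len(h) else '', (h.min(0)+h.max(0))/2 if len(h) else '')
P=box(362,272,400,312);h=P[P[:,2]>64];print('studD',len(h),h.mean(0),(h.min(0)+h.max(0))/2)
f=P[(P[:,2]>9)&(P[:,2]<30)];print('flange',(f.min(0)+f.max(0))/2,f.max(0)-f.min(0))
P=box(240,278,304,298);h=P[(P[:,2]>108)&(P[:,2]<140)];print('handle',len(h),h.min(0),h.max(0),np.median(h,0))
for u,v in [(212,215),(327,211),(211,279),(328,274),(295,285),(249,292),(294,291),(275,292),(270,245),(245,250),(300,245),(270,208),(225,208),(320,205)]: print((u,v),W[v,u].round(),px[v,u])
```

```text
canA 167 601.1707640190135 -174.71878254932403 [ 601.04398917 -174.68357414] 42.839821844309164 inside z [ 3.  6.  9. 11. 15.] 372
0  
canB 184 609.6905675141668 -319.5867010992297 [ 609.94751224 -319.79680377] 42.75827107844124 inside z [ 4. 12. 22. 80. 85.] 297
103 [ 613.21833384 -316.1239768    80.58380551] [ 612.82333976 -316.57151349   79.01228149]
canC 182 436.91753939111186 -317.31994994941033 [ 437.75873295 -316.83420024] 42.788148622017026 inside z [ 3.  6.  9. 11. 16.] 325
0  
studD 102 [ 428.35523525 -157.02344931   74.62686839] [ 428.62256987 -157.50204685   74.51264244]
flange [ 417.74168319 -165.24762557   16.23321964] [70.47791056 67.54767151 14.20714881]
handle 313 [420.67743285  84.26337369 119.35310141] [464.9681377  214.3814178  136.19584271] [431.63886244 148.19348727 128.3864455 ]
(212, 215) [631. 309. 150.] [201 202 197]
(327, 211) [666.   1.   2.] [167 168 155]
(211, 279) [460. 305. 154.] [234 235 226]
(328, 274) [477.  -3. 156.] [234 235 230]
(295, 285) [446.  85. 123.] [157 146 137]
(249, 292) [426. 208. 129.] [221 207 193]
(294, 291) [430.  87. 125.] [200 186 174]
(275, 292) [427. 138. 130.] [203 190 177]
(270, 245) [552. 151. 154.] [210 210 211]
(245, 250) [537. 217. 154.] [201 202 203]
(300, 245) [553.  72. 149.] [191 191 194]
(270, 208) [666. 166.  53.] [ 62  76 101]
(225, 208) [664. 296.  54.] [ 69  99 144]
(320, 205) [677.  21.  50.] [57 72 98]
```

Run:
```python
from h import *
d=np.load('top0.npz');W=d['W']
P=W[280:300,240:304].reshape(-1,3);h=P[(P[:,2]>122)&(P[:,2]<134)&(P[:,0]<436)&(P[:,1]>95)&(P[:,1]<200)]
p=np.polyfit(h[:,1],h[:,0],1);print(len(h),p,np.polyval(p,148),np.std(h[:,0]-np.polyval(p,h[:,1])),np.median(h[:,2]))
b=P[(P[:,2]>119)&(P[:,0]<434)];print(b[:,1].min(),b[:,1].max())
# front hood edge
e=[]
for u in range(215,327,4):
    c=W[262:286,u]; c=c[(c[:,2]>145)&(c[:,2]<165)]
    if len(c): e.append(c[np.argmin(c[:,0])])
e=np.array(e);print(np.polyfit(e[:,1],e[:,0],1),e[:,1].min(),e[:,1].max(),np.median(e[:,2]))
# rim / blue rear
```

```text
170 [-5.84766815e-02  4.37430089e+02] 428.77554059042063 3.394554770121082 128.40067396541156
84.31096869789108 214.38141780275117
[-5.84377082e-02  4.72592908e+02] 9.69252228806456 295.1350216396773 152.49538898702394
```

Request:
play_rows(deltas=[[0.6,-1,0,0,0,-1,0],[0.6,-1,0,0,0,-1,-0.2],[0.6,-1,0,0,0,-1,-0.2],[0.6,-1,0,0,0,-1,-0.2],[0.6,-1,0,0,0,-1,-0.2],[0.6,-1,0,0,0,-1,-0.2],[0.6,-1,0,0,0,-1,-0.2],[0.6,-1,0,0,0,-1,-0.2]])

```text
time_s: 0.82
eef_pos: [372.9, 197.3, 231.4]
ee_rot: [0.0, 0.579, 0.815, 0.0]
force: [1.4, 1.0, -0.1]
grip_width: 0.4
```

Request:
play_rows(deltas=[[0.5,-0.5,0,0,0,-0.9,-0.3],[0.5,-0.5,0,0,0,-0.9,-0.3],[0.4,-0.22,0,0,0,-0.85,-0.3],[0,0,0,0,0,0,-0.3],[0,0,0,0,0,0,-0.3]])

```text
time_s: 1.23
eef_pos: [428.5, 150.0, 230.9]
ee_rot: [-0.0, 0.685, 0.729, -0.0]
force: [-0.5, 0.3, 0.6]
grip_width: 0.352
```

Run:
```python
from h import *
c=cap('wrist'); W=cloud(c); save(c,'w1.png')
m=(W[...,2]>110)&(W[...,2]<140)&(W[...,0]<445)&(W[...,0]>405)
P=W[m];print(len(P)); 
P=P[(P[:,1]>100)&(P[:,1]<196)];p=np.polyfit(P[:,1],P[:,0],1);print(p,np.polyval(p,148),P.min(0),P.max(0),W[m].min(0),W[m].max(0))
print(c['tool_from_camera'],sensors.sense()['eef_pos'])
```

```text
4194
[-6.29403941e-02  4.37214439e+02] 427.89926032434647 [419.13019598 100.01753249 121.27806685] [436.22768049 195.98684943 130.46828664] [418.38617545  83.28582771 120.0615896 ] [444.96436211 214.73966046 130.46828664]
[[-7.30259522e-05 -9.57635340e-01 -2.87983593e-01  7.35976989e+01]
 [ 9.99999268e-01  2.77866038e-04 -1.17756790e-03  9.12856759e-01]
 [ 1.20770150e-03 -2.87983469e-01  9.57634619e-01 -1.42407652e+02]
 [ 0.00000000e+00  0.00000000e+00  0.00000000e+00  1.00000000e+00]] [428.02938844 150.56594856 231.02205335]
```

View pics/w1.png

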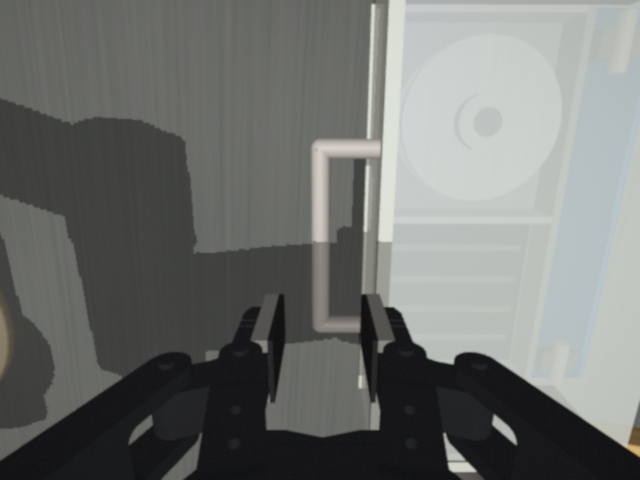

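The view shows the bar (320,140–330) centred between the fingers, with the hood face at about (380,–) outside the right finger. Descending onto it.

Request:
play_rows(deltas=[[0,0,-0.6,0,0,0,-0.3],[0,0,-0.8,0,0,0,-0.3],[0,0,-0.8,0,0,0,-0.3],[0,0,-0.6,0,0,0,-0.3],[0,0,-0.35,0,0,0,-0.3],[0,0,0,0,0,0,-0.3]])

```text
time_s: 1.78
eef_pos: [425.4, 151.1, 103.5]
ee_rot: [-0.002, 0.683, 0.73, -0.003]
force: [-10.1, -2.0, 12.7]
grip_width: 0.353
```

Request:
play_rows(deltas=[[0,0,0,0,0,0,-1],[0,0,0,0,0,0,-1],[0,0,0,0,0,0,-1],[0,0,0,0,0,0,-1],[0,0,0,0,0,0,-1]], squeeze=25)

```text
time_s: 2.2
eef_pos: [426.9, 151.2, 105.2]
ee_rot: [-0.001, 0.684, 0.73, -0.001]
force: [-5.4, 1.6, 2.9]
grip_width: 0.128
```

Run:
```python
import numpy as np
# cumulative handle path in units of 40mm: dx along washer x (0.998,0.058), dz
t=np.array([0,.1,.2,.3,.4,.5,.6,.7,.8,.9,1.,1.1,1.2,1.3,1.4,1.44])
r=np.hypot(213,60);a=np.pi-np.arctan2(60,213)-t
s=213+r*np.cos(a);z=r*np.sin(a)-60
D=np.diff(np.c_[s*.998,s*.06,z],axis=0)/40
print(np.c_[t[1:],D.round(2)])
```

```text
[[ 0.1   0.18  0.01  0.52]
 [ 0.2   0.23  0.01  0.5 ]
 [ 0.3   0.28  0.02  0.48]
 [ 0.4   0.32  0.02  0.45]
 [ 0.5   0.37  0.02  0.41]
 [ 0.6   0.41  0.02  0.38]
 [ 0.7   0.44  0.03  0.33]
 [ 0.8   0.47  0.03  0.29]
 [ 0.9   0.5   0.03  0.24]
 [ 1.    0.52  0.03  0.19]
 [ 1.1   0.54  0.03  0.13]
 [ 1.2   0.55  0.03  0.08]
 [ 1.3   0.55  0.03  0.03]
 [ 1.4   0.55  0.03 -0.03]
 [ 1.44  0.22  0.01 -0.03]]
```

Request:
play_rows(deltas=[[0.09,0,0.26,0,0,0,-1],[0.09,0.01,0.26,0,0,0,-1],[0.23,0.01,0.5,0,0,0,-1],[0.28,0.02,0.48,0,0,0,-1],[0.32,0.02,0.45,0,0,0,-1],[0.37,0.02,0.41,0,0,0,-1],[0.41,0.02,0.38,0,0,0,-1],[0,0,0,0,0,0,-1]])

```text
time_s: 2.87
eef_pos: [500.8, 155.6, 219.4]
ee_rot: [0.0, 0.684, 0.73, 0.001]
force: [-19.3, -0.5, 24.9]
grip_width: 0.132
```

Request:
play_rows(deltas=[[0.36,0.03,0.43,0,0,0,-1],[0.47,0.03,0.29,0,0,0,-1],[0.5,0.03,0.24,0,0,0,-1],[0.52,0.03,0.19,0,0,0,-1],[0,0,0,0,0,0,-1]])

```text
time_s: 3.28
eef_pos: [576.4, 160.1, 262.3]
ee_rot: [0.001, 0.684, 0.729, 0.002]
force: [-0.7, 0.3, 8.2]
grip_width: 0.134
```

Request:
play_rows(deltas=[[0.54,0.03,0.13,0,0,0,-1],[0.55,0.03,0.08,0,0,0,-1],[0.55,0.03,0.03,0,0,0,-1],[0.5,0.03,-0.02,0,0,0,-1],[0,0,0,0,0,0,-1]])

```text
time_s: 3.7
eef_pos: [662.0, 165.1, 269.3]
ee_rot: [0.001, 0.684, 0.729, 0.001]
force: [1.6, 0.5, 1.4]
grip_width: 0.128
```

Request:
play_rows(deltas=[[0,0,0,0,0,0,-0.4],[0,0,0,0,0,0,-0.4],[0,0,0,0,0,0,-0.4],[0,0,0.5,0,0,0,-0.4],[0,0,1,0,0,0,-0.4],[-0.8,-0.3,0.5,0,0,0,-0.4],[-1,-0.5,0,0,0,0,-0.4],[-1,-1,0,0,0,0,-0.4]])

```text
time_s: 4.37
eef_pos: [558.7, 105.0, 350.8]
ee_rot: [0.001, 0.683, 0.73, 0.001]
force: [1.1, -0.3, 0.5]
grip_width: 0.301
```

Request:
play_rows(deltas=[[-0.4,-1,0,0,0,0,0],[-0.4,-1,0,0,0,0,0],[-0.4,-1,0,0,0,0,0],[-0.5,-1,-0.6,0,0,0,0],[-0.5,-1,-0.6,0,0,0,0],[-0.5,-0.8,-0.6,0,0,0,0],[-0.4,-0.6,-0.6,0,0,0,0],[0,0,0,0,0,0,0]])

```text
time_s: 5.03
eef_pos: [443.0, -133.6, 260.1]
ee_rot: [-0.003, 0.686, 0.728, -0.001]
force: [-0.9, 0.5, 0.0]
grip_width: 0.5
```

```bash
cat >> h.py <<'E'
def head(W,x,y,z0,r=30,d=10):
    m=(abs(W[...,2]-z0)<d)&(np.hypot(W[...,0]-x,W[...,1]-y)<r)
    P=W[m]
    if len(P)<20: return len(P)
    cc=cv2.minEnclosingCircle(P[:,:2].astype(np.float32)); return len(P),P.mean(0).round(1),(P[:,:2].min(0)+P[:,:2].max(0))/2,cc
E
python3 - <<'E'
from h import *
c=cap('scene'); save(c,'s2.png')
c=cap('wrist'); W=cloud(c); save(c,'w2.png'); print(head(W,428,-157,72,70,7))
print(sensors.sense()['eef_pos'])
E
```

```text
(1035, array([ 427.7, -157.7,   73.7]), array([ 427.68279219, -158.28730716]), ((427.501708984375, -158.40850830078125), 15.89586353302002))
[ 446.1735718  -131.81373606  263.95366746]
```

View pics/s2.png

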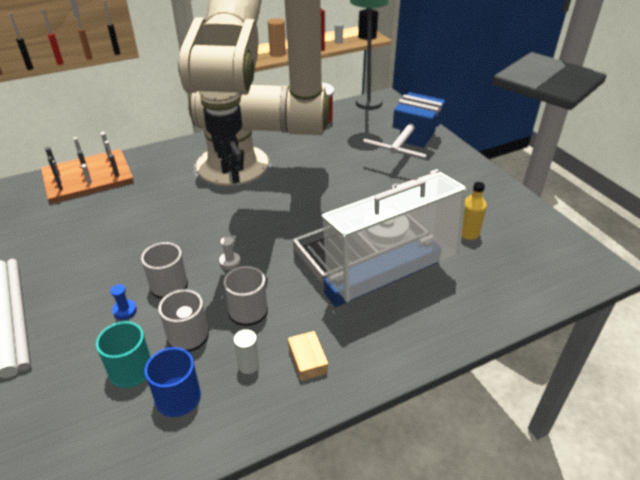

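View pics/w2.png

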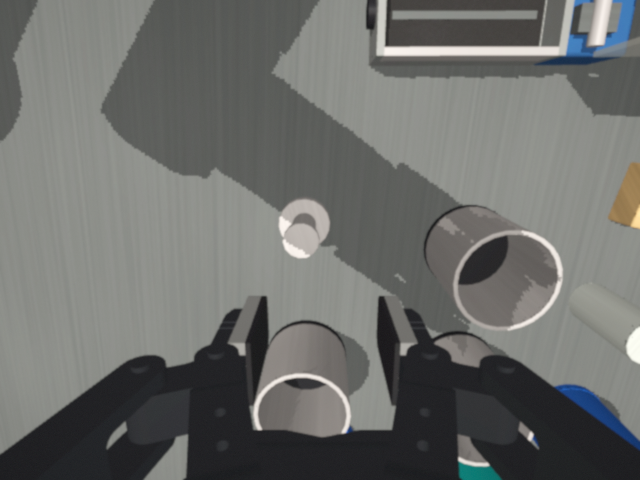

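The hood stays open and the right bay (black mat) is free. The bench stud's head is at (302,240), the plain steel one rather than the blue look-alike.

Request:
play_rows(deltas=[[-0.46,-0.65,-0.5,0,0,0,0.1],[0,0,-1,0,0,0,0.1],[0,0,-1,0,0,0,0.1],[0,0,-1,0,0,0,0.1],[0,0,0,0,0,0,0.1],[0,0,0,0,0,0,0.1]])

```text
time_s: 5.63
eef_pos: [429.1, -157.0, 124.6]
ee_rot: [-0.001, 0.684, 0.729, -0.0]
force: [0.7, -0.3, 0.9]
grip_width: 0.548
```

Request:
play_rows(deltas=[[-0.03,-0.03,-0.8,0,0,0,0.1],[0,0,-0.8,0,0,0,0.1],[0,0,-0.7,0,0,0,0.1],[0,0,0,0,0,0,0.1],[0,0,0,0,0,0,-1],[0,0,0,0,0,0,-1],[0,0,0,0,0,0,-1],[0,0,0,0,0,0,-1]], squeeze=60)

```text
time_s: 6.3
eef_pos: [429.0, -159.8, 34.5]
ee_rot: [0.003, 0.684, 0.729, 0.0]
force: [-2.6, 0.7, 9.0]
grip_width: 0.348
```

Request:
play_rows(deltas=[[0,0,0,0,0,0,-1],[0,0,0,0,0,0,-1],[0,0,0.3,0,0,0,-1],[0,0,0.7,0,0,0,-1],[0,0,1,0,0,0,-1],[0,0,1,0,0,0,-1],[0,0,0,0,0,0,-1]])

```text
time_s: 6.88
eef_pos: [430.4, -160.6, 160.1]
ee_rot: [0.007, 0.684, 0.729, 0.001]
force: [0.6, -0.9, -1.1]
grip_width: 0.348
```

Run:
```python
from h import *
print(sensors.sense()['force'],sensors.sense()['grip_width'])
c=cap('wrist'); save(c,'w3.png',(160,140,480,480),1.5); W=cloud(c)
c=cap('scene'); save(c,'s3.png',(150,150,350,350),3)
```

```text
[ 0.5936001  -0.92927295 -1.12484656] 0.3479154043850082
```

View pics/s3.png

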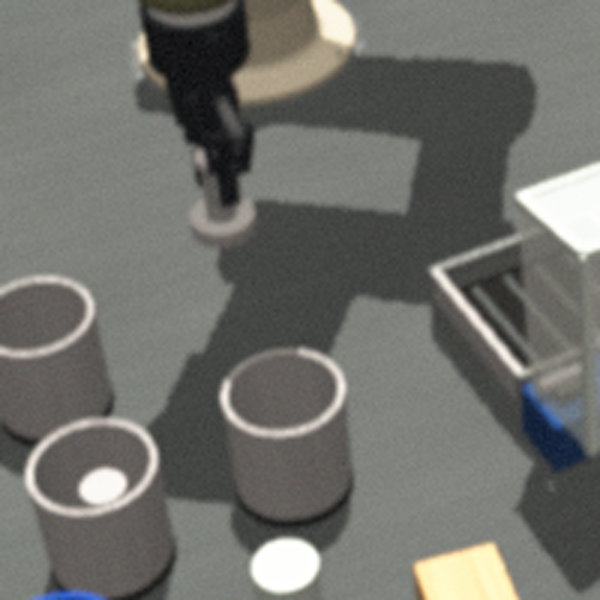

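View pics/w3.png

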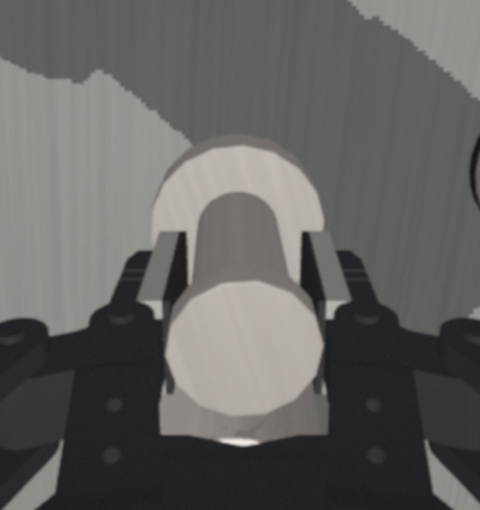

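The stud is held upright by its head in the upper part of the pads (the pads are tall), so it is secure enough with a stronger squeeze. The can with a stud is at crop (100,485), and the other two look empty.

Request:
play_rows(deltas=[[0.1,0.3,0,0,0,0,-1],[0.3,0.6,0,0,0,0,-1],[0.4,0.8,0,0,0,0,-1],[0.5,0.9,0,0,0,0,-1],[0.5,0.9,0,0,0,0,-1],[0.5,0.8,0,0,0,0,-1],[0.3,0.6,0,0,0,0,-1],[0.1,0.25,0,0,0,0,-1]], squeeze=100)

```text
time_s: 7.65
eef_pos: [535.7, 50.3, 150.5]
ee_rot: [-0.001, 0.684, 0.73, -0.0]
force: [0.3, -0.2, -2.7]
grip_width: 0.329
```

Request:
play_rows(deltas=[[0,0,0,0,0,0,-1],[0,0,0,0,0,0,-1]])

```text
time_s: 7.82
eef_pos: [534.7, 47.0, 150.9]
ee_rot: [-0.001, 0.684, 0.729, -0.001]
force: [-0.8, -0.2, -3.0]
grip_width: 0.333
```

Run:
```python
from h import *
print(sensors.sense()['eef_pos'],sensors.sense()['grip_width'])
c=cap('top'); save(c,'t4.png',(180,150,500,350),2.4); W=cloud(c)
print(head(W,613,-316,80,25))
c=cap('wrist'); W=cloud(c); v=[(u,y) for u in (290,320,350) for y in (300,330,360)]
print([W[y,u].round() for u,y in v])
```

```text
[534.7127686   47.01210351 150.93030262] 0.3333576526170891
(103, array([ 613.2, -316.2,   80.4]), array([ 612.9798688 , -317.36713186]), ((613.9464721679688, -317.0581359863281), 16.08328628540039))
[array([521.,  43., 132.]), array([525.,  59., 186.]), array([526.,  52., 192.]), array([534.,  59., 164.]), array([534.,  62., 191.]), array([535.,  53., 192.]), array([548.,  44., 131.]), array([543.,  61., 188.]), array([544.,  52., 190.])]
```

View pics/t4.png

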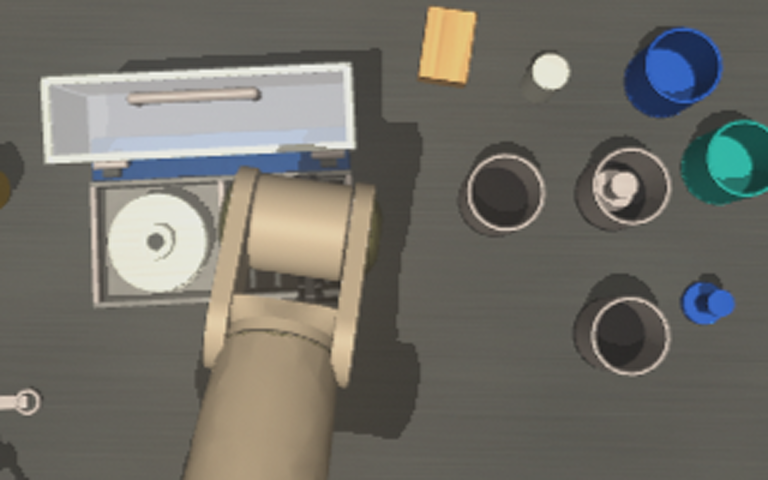

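The top view shows the hood open, the pulley in the left bay and the arm over the right bay. The steel stud is in the can at (620,187), and the other grey cans are empty. Lowering.

Request:
play_rows(deltas=[[0,0,-0.6,0,0,0,-1],[0,0,-0.6,0,0,0,-1],[0,0,-0.4,0,0,0,-1],[0,0,-0.25,0,0,0,-1],[0,0,0,0,0,0,-1],[0,0,0,0,0,0,-1]])

```text
time_s: 8.42
eef_pos: [535.5, 46.5, 78.3]
ee_rot: [0.0, 0.685, 0.729, 0.0]
force: [0.4, 0.0, -2.6]
grip_width: 0.332
```

Request:
play_rows(deltas=[[0,0,-0.12,0,0,0,-1],[0,0,-0.1,0,0,0,-1],[0,0,0,0,0,0,-1]])

```text
time_s: 8.67
eef_pos: [535.6, 47.1, 69.2]
ee_rot: [0.0, 0.685, 0.729, 0.0]
force: [0.5, -0.1, -2.5]
grip_width: 0.336
```

Request:
play_rows(deltas=[[0,0,-0.08,0,0,0,-1],[0,0,0,0,0,0,-1]])

```text
time_s: 8.83
eef_pos: [536.1, 47.1, 68.7]
ee_rot: [0.001, 0.684, 0.729, 0.001]
force: [-9.1, -0.8, 20.5]
grip_width: 0.332
```

Contact. Release and rise.

Request:
play_rows(deltas=[[0,0,0.03,0,0,0,-0.1],[0,0,0,0,0,0,0],[0,0,0,0,0,0,0.05],[0,0,0,0,0,0,0.05],[0,0,0.5,0,0,0,0.05],[0,0,0.8,0,0,0,0],[0,0,1,0,0,0,0],[0,0,0.5,0,0,0,0]])

```text
time_s: 9.5
eef_pos: [536.5, 47.1, 183.2]
ee_rot: [0.002, 0.685, 0.729, 0.001]
force: [-0.1, 0.7, 0.6]
grip_width: 0.497
```

Request:
play_rows(deltas=[[0,-1,0.2,0,0,0,0],[0.1,-1,0.2,0,0,0,0],[0.2,-1,0,0,0,0,0],[0.3,-1,0,0,0,0,0],[0.3,-1,0,0,0,0,0],[0.3,-1,0,0,0,0,0],[0.3,-1,0,0,0,0,0],[0.3,-1,0,0,0,0,0]])

```text
time_s: 10.17
eef_pos: [607.4, -274.5, 194.9]
ee_rot: [-0.0, 0.685, 0.729, -0.0]
force: [0.4, -0.4, 0.1]
grip_width: 0.506
```

Run:
```python
from h import *
print(sensors.sense()['eef_pos'],sensors.sense()['ee_rot'])
c=cap('wrist'); W=cloud(c); save(c,'w5.png'); print(head(W,613,-316,80,30))
m=(abs(W[...,2]-100)<5)&(np.hypot(W[...,0]-610,W[...,1]+320)<52);P=W[m];print(len(P))
s=np.linalg.lstsq(np.c_[2*P[:,:2],np.ones(len(P))],(P[:,:2]**2).sum(1),rcond=None)[0];print(s[:2],np.sqrt(s[2]+s[:2]@s[:2]))
c=cap('top'); W=cloud(c); print('D',head(W,536,47,106,30))
```

```text
[ 607.42411122 -274.45561774  194.90620821] [-1.31526680e-04  6.84632572e-01  7.28888348e-01 -9.37026794e-06]
(1560, array([ 613.2, -316.8,   79.6]), array([ 613.37083752, -318.25922495]), ((613.0543212890625, -318.25921630859375), 16.312278747558594))
2242
[ 609.83020625 -320.88013029] 42.57806127806065
D (106, array([534.9,  49.1, 108.9]), array([535.22742619,  49.20193053]), ((534.989013671875, 49.538230895996094), 15.80517292022705))
```

Request:
play_rows(deltas=[[0.05,-0.5,0,0,0,-1,-0.05],[0.1,-0.6,0,0,0,-1,-0.05],[0,0,-0.5,0,0,-1,-0.05],[0,0,-0.5,0,0,-1,-0.05],[0,0,0,0,0,-1,-0.05],[0,0,0,0,0,-1,-0.05],[0,0,0,0,0,-1,-0.05],[0,0,0,0,0,-1,-0.05]])

```text
time_s: 10.93
eef_pos: [613.3, -315.9, 154.8]
ee_rot: [-0.0, 0.923, 0.385, -0.0]
force: [0.7, 0.0, -0.6]
grip_width: 0.475
```

Request:
play_rows(deltas=[[0,0,0,0,0,-0.8,-0.05],[0,0,0,0,0,0,-0.05],[0,0,0,0,0,0,-0.05]])

```text
time_s: 11.18
eef_pos: [613.3, -316.0, 155.0]
ee_rot: [-0.0, 0.937, 0.35, -0.0]
force: [0.4, 0.6, 0.1]
grip_width: 0.475
```

Run:
```python
from h import *
s=sensors.sense();print(s['eef_pos'],s['ee_rot'],s['joints'],s['grip_width'])
c=cap('wrist'); W=cloud(c); save(c,'w6.png'); print(head(W,613,-316,80,30))
```

```text
[ 613.31410851 -316.03359776  154.97001349] [-1.69372465e-04  9.36788666e-01  3.49895642e-01 -8.29563065e-05] [-6.45190740e-01  7.44305994e-01  1.01778814e+00  4.32058484e-05
  1.37987332e+00  2.10677963e-01] 0.47517463964641127
(2302, array([ 614.1, -317.5,   79.7]), array([ 613.24022798, -318.36516517]), ((613.3281860351562, -318.2789306640625), 16.07424545288086))
```

View pics/w6.png

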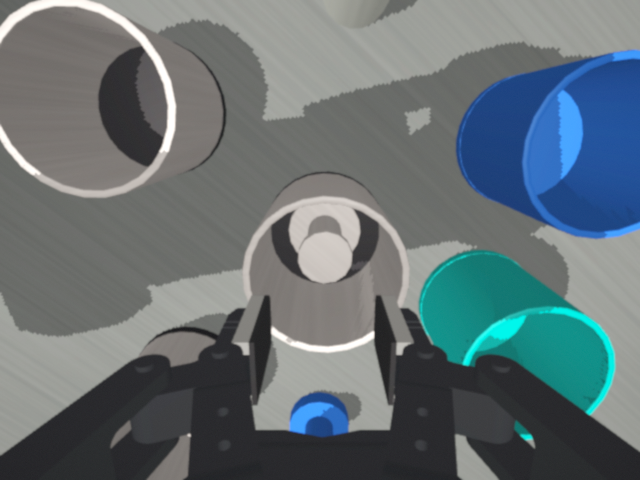

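This is the steel stud (324,257) in the grey can (325,270). The fingers line up across it, and the blue and turquoise cans stay clear.

Request:
play_rows(deltas=[[0,-0.05,-0.6,0,0,0,-0.05],[0,0,-0.6,0,0,0,-0.05],[0,0,-0.6,0,0,0,-0.05],[0,0,-0.5,0,0,0,-0.05],[0,0,-0.25,0,0,0,-0.05],[0,0,0,0,0,0,-0.05]])

```text
time_s: 11.73
eef_pos: [613.4, -318.5, 57.0]
ee_rot: [0.001, 0.937, 0.35, 0.0]
force: [-12.1, 6.5, 22.9]
grip_width: 0.478
```

Request:
play_rows(deltas=[[0,0,0,0,0,0,-1],[0,0,0,0,0,0,-1],[0,0,0,0,0,0,-1],[0,0,0,0,0,0,-1],[0,0,0,0,0,0,-1]], squeeze=70)

```text
time_s: 12.15
eef_pos: [614.4, -319.0, 56.7]
ee_rot: [0.002, 0.937, 0.35, 0.001]
force: [-3.5, 3.1, 17.9]
grip_width: 0.342
```

Request:
play_rows(deltas=[[0,0,0.3,0,0,0,-1],[0,0,0.5,0,0,0,-1],[0,0,0.8,0,0,0,-1],[0,0,0.8,0,0,0,-1],[0,0,0.8,0,0,0,-1],[0,0,0,0,0,0,-1]], squeeze=100)

```text
time_s: 12.65
eef_pos: [615.0, -319.5, 188.6]
ee_rot: [0.005, 0.937, 0.349, 0.003]
force: [0.2, -0.5, -2.6]
grip_width: 0.331
```

Run:
```python
from h import *
s=sensors.sense();print(s['eef_pos'],s['force'],s['grip_width'])
c=cap('scene'); save(c,'s7.png',(130,130,370,370),2.4)
```

```text
[ 614.9682172  -319.48514247  188.62726384] [ 0.24373312 -0.47839202 -2.60186275] 0.3308681507063919
```

View pics/s7.png

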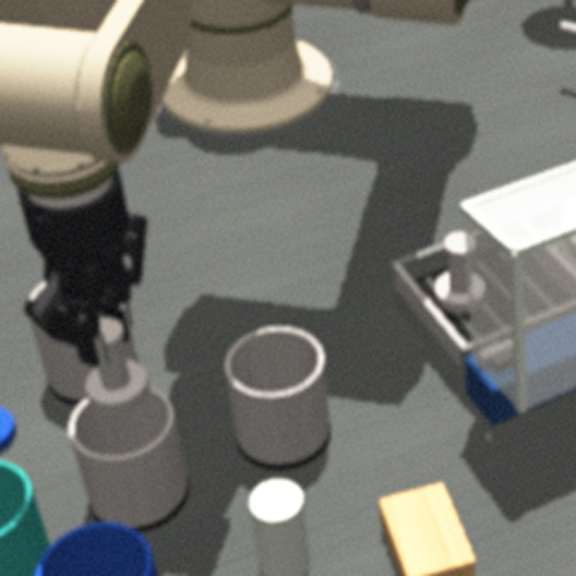

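The stud is held upright above its can, and stud D is standing in the right bay at (458,265). Carrying it over.

Request:
play_rows(deltas=[[-0.1,0.3,0,0,0,0.5,-1],[-0.2,0.6,0,0,0,0.8,-1],[-0.2,0.8,0,0,0,0.8,-1],[-0.2,0.9,0,0,0,0.8,-1],[-0.2,0.9,0,0,0,0.8,-1],[-0.2,0.9,0,0,0,0.8,-1],[-0.2,0.9,0,0,0,0.8,-1],[-0.2,0.9,0,0,0,0.8,-1]])

```text
time_s: 13.37
eef_pos: [551.7, -68.5, 179.3]
ee_rot: [-0.002, 0.779, 0.627, -0.001]
force: [-0.7, -0.3, -3.3]
grip_width: 0.334
```

Request:
play_rows(deltas=[[-0.2,0.9,0,0,0,0.8,-1],[-0.1,0.9,0,0,0,0.8,-1],[-0.1,0.9,0,0,0,0.8,-1],[0,0.8,0,0,0,0.3,-1],[0,0.6,0,0,0,0,-1],[0,0.4,0,0,0,0,-1],[0,0,0,0,0,0,-1],[0,0,0,0,0,0,-1]])

```text
time_s: 14.03
eef_pos: [536.5, 110.1, 179.7]
ee_rot: [-0.001, 0.684, 0.73, -0.001]
force: [0.7, -0.1, -3.3]
grip_width: 0.328
```

Request:
play_rows(deltas=[[0,0,-0.6,0,0,0,-1],[0,0,-0.7,0,0,0,-1],[0,0,-0.5,0,0,0,-1],[0,0,-0.3,0,0,0,-1],[0,0,0,0,0,0,-1],[0,0,0,0,0,0,-1]])

```text
time_s: 14.53
eef_pos: [537.0, 108.7, 96.6]
ee_rot: [-0.001, 0.685, 0.729, -0.001]
force: [-0.4, -0.3, -3.4]
grip_width: 0.334
```

Request:
play_rows(deltas=[[0,0,-0.1,0,0,0,-1],[0,0,0,0,0,0,-1]])

```text
time_s: 14.7
eef_pos: [537.5, 109.2, 93.4]
ee_rot: [0.0, 0.685, 0.729, 0.0]
force: [0.6, 0.2, -3.8]
grip_width: 0.331
```

Request:
play_rows(deltas=[[0,0,-0.13,0,0,0,-1],[0,0,0,0,0,0,-1]])

```text
time_s: 14.87
eef_pos: [537.1, 109.5, 87.5]
ee_rot: [-0.0, 0.685, 0.729, -0.0]
force: [-0.6, 0.1, -4.5]
grip_width: 0.335
```

Request:
play_rows(deltas=[[0,0,-0.06,0,0,0,-1],[0,0,0,0,0,0,-1]])

```text
time_s: 15.03
eef_pos: [537.3, 109.6, 85.4]
ee_rot: [0.0, 0.685, 0.729, 0.0]
force: [-0.1, -0.1, -3.1]
grip_width: 0.333
```

Request:
play_rows(deltas=[[0,0,-0.06,0,0,0,-1],[0,0,0,0,0,0,-1]])

```text
time_s: 15.2
eef_pos: [537.6, 109.6, 85.1]
ee_rot: [0.001, 0.684, 0.729, 0.0]
force: [-7.3, 0.0, 13.8]
grip_width: 0.331
```

Contact at the expected height. Release, rise, move clear and check.

Request:
play_rows(deltas=[[0,0,0.03,0,0,0,-0.1],[0,0,0,0,0,0,0],[0,0,0,0,0,0,0.05],[0,0,0,0,0,0,0.05],[0,0,0.5,0,0,0,0.05],[0,0,0.8,0,0,0,-0.2],[0,0,1,0,0,0,-0.4],[0,0,1,0,0,0,-0.4]])

```text
time_s: 15.87
eef_pos: [536.8, 109.6, 217.6]
ee_rot: [-0.001, 0.685, 0.729, -0.0]
force: [2.2, -0.4, -0.6]
grip_width: 0.307
```

Request:
play_rows(deltas=[[-1,0,0.8,0,0,0,-0.4],[-1,0,1,0,0,0,-0.4],[-1,0,1,0,0,0,-0.4],[-0.5,0,0.5,0,0,0,-0.4],[0,0,0,0,0,0,-0.4]])

```text
time_s: 16.28
eef_pos: [424.4, 109.9, 326.0]
ee_rot: [0.003, 0.684, 0.729, 0.003]
force: [-0.2, -0.6, 0.5]
grip_width: 0.3
```

Run:
```python
from h import *
print(sensors.sense()['eef_pos'],sensors.sense()['grip_width'])
c=cap('top'); W=cloud(c); save(c,'t8.png',(180,130,500,350),2.4)
for y in(47,110): print(head(W,536,y,106,28))
m=(W[...,2]>270)&(W[...,2]<300)&(W[...,0]>640)&(W[...,0]<710)&(W[...,1]>70)&(W[...,1]<250); P=W[m]
print(len(P),P.min(0),P.max(0)); p=np.polyfit(P[:,1],P[:,0],1);print(p,np.polyval(p,162))
for u,v in((390,231),(442,290),(442,227)):
    Q=W[v-6:v+6,u-6:u+6].reshape(-1,3);print(np.nanmedian(Q[:,2]),np.nanmax(Q[:,2]))
```

```text
[424.43136293 109.94462145 325.98192236] 0.2997383175577676
(106, array([534.9,  49.1, 108.7]), array([535.23944919,  49.13334098]), ((534.9780883789062, 49.501224517822266), 15.787699699401855))
(102, array([537. , 109.6, 108.8]), array([537.19699716, 109.61633761]), ((537.214111328125, 109.6163330078125), 15.536066055297852))
272 [666.2814594   97.9734625  270.48902884] [684.3996478  226.23718942 292.45009037]
[-5.79883744e-02  6.84222253e+02] 674.8281361211943
8.977135851967205 14.582080106615422
8.510250858665472 16.15328185427802
8.523551524710001 28.167707435223065
```

View pics/t8.png

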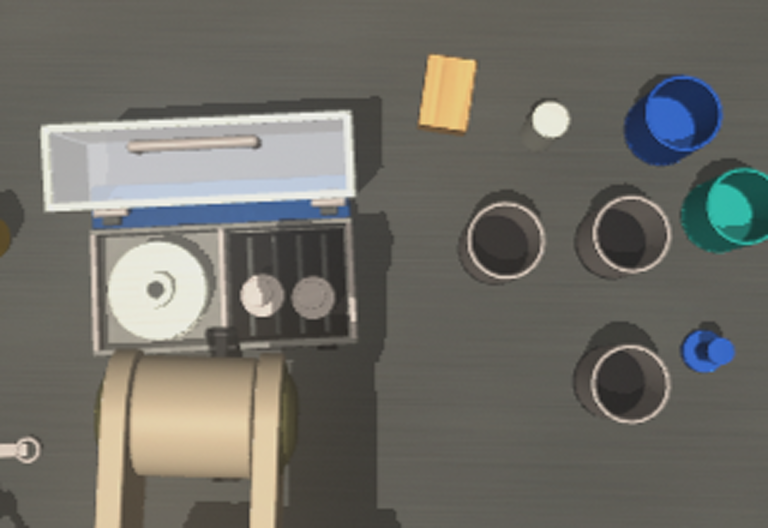

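Both studs stand in the right bay at (262,296) and (313,297), and all three grey cans are empty. The pulley is in place and the handle is at (195,144). Going to the handle.

Request:
play_rows(deltas=[[0.7,0.2,0.3,0,0,0,-0.35],[0.9,0.2,0.2,0,0,0,-0.35],[0.9,0.2,0,0,0,0,-0.35],[0.9,0.2,0,0,0,0,-0.35],[0.9,0.2,0,0,0,0,-0.35],[0.9,0.2,0,0,0,0,-0.35],[0.9,0.1,0,0,0,0,-0.35],[0,0,0,0,0,0,-0.35]])

```text
time_s: 17.0
eef_pos: [672.9, 161.2, 332.9]
ee_rot: [-0.002, 0.685, 0.729, -0.003]
force: [1.1, -0.3, -2.6]
grip_width: 0.324
```

Request:
play_rows(deltas=[[0.1,0,0,0,0,0,-0.35],[0,0,0,0,0,0,-0.35]])

```text
time_s: 17.17
eef_pos: [671.7, 161.1, 339.7]
ee_rot: [-0.001, 0.685, 0.729, -0.001]
force: [0.6, -0.1, 0.2]
grip_width: 0.325
```

Run:
```python
from h import *
print(sensors.sense()['eef_pos'],sensors.sense()['grip_width'])
c=cap('wrist'); W=cloud(c); save(c,'w9.png')
m=(W[...,2]>275)&(W[...,2]<295)&(W[...,0]>640)&(W[...,0]<710)&(W[...,1]>110)&(W[...,1]<216); P=W[m]
print(len(P),P.min(0),P.max(0)); p=np.polyfit(P[:,1],P[:,0],1);print(p,np.polyval(p,162))
```

```text
[671.67256325 161.10923663 339.65610679] 0.3246472133484204
4316 [666.17549953 110.00822969 280.8755887 ] [683.72496954 215.9665769  289.47253963]
[-5.89926994e-02  6.84600558e+02] 675.0437407128595
```

View pics/w9.png

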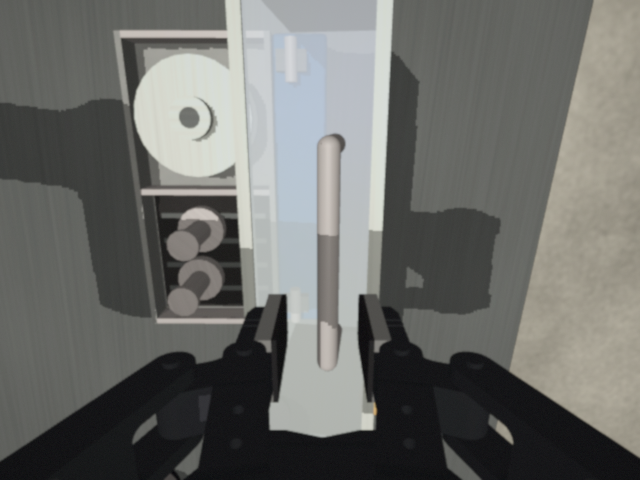

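The bar (328,140–370) lies between the fingers. Descend with a 3 mm shift in x, then grip.

Request:
play_rows(deltas=[[0.08,0.02,-0.5,0,0,0,-0.35],[0,0,-0.7,0,0,0,-0.35],[0,0,-0.55,0,0,0,-0.35],[0,0,0,0,0,0,-0.35],[0,0,0,0,0,0,-1],[0,0,0,0,0,0,-1],[0,0,0,0,0,0,-1],[0,0,0,0,0,0,-1]], squeeze=25)

```text
time_s: 17.88
eef_pos: [674.7, 162.1, 273.7]
ee_rot: [0.001, 0.685, 0.729, 0.001]
force: [-1.5, -0.1, 3.8]
grip_width: 0.123
```

Request:
play_rows(deltas=[[0,0,0,0,0,0,-0.5],[0,0,-0.2,0,0,0,-0.5],[0,0,0,0,0,0,-0.5],[0,0,0,0,0,0,-1],[0,0,0,0,0,0,-1],[0,0,0,0,0,0,-1]])

```text
time_s: 18.38
eef_pos: [674.2, 162.1, 262.6]
ee_rot: [-0.001, 0.685, 0.729, -0.001]
force: [-0.8, -0.6, -4.3]
grip_width: 0.131
```

Run:
```python
import numpy as np
t=np.array([1.45,1.35,1.25,1.15,1.05,.95,.85,.75,.65,.55,.45,.35,.25,.15,.05,0])
r=np.hypot(213,60);a=np.pi-np.arctan2(60,213)-t
s=213+r*np.cos(a);z=r*np.sin(a)-60
D=np.diff(np.c_[s*.998,s*.058,z],axis=0)/40
print(np.c_[t[1:],D.round(2)],(D.sum(0)*40))
```

```text
[[ 1.35 -0.55 -0.03  0.06]
 [ 1.25 -0.55 -0.03  0.  ]
 [ 1.15 -0.55 -0.03 -0.05]
 [ 1.05 -0.54 -0.03 -0.11]
 [ 0.95 -0.53 -0.03 -0.16]
 [ 0.85 -0.51 -0.03 -0.21]
 [ 0.75 -0.49 -0.03 -0.26]
 [ 0.65 -0.46 -0.03 -0.31]
 [ 0.55 -0.42 -0.02 -0.35]
 [ 0.45 -0.39 -0.02 -0.4 ]
 [ 0.35 -0.34 -0.02 -0.43]
 [ 0.25 -0.3  -0.02 -0.46]
 [ 0.15 -0.25 -0.01 -0.49]
 [ 0.05 -0.2  -0.01 -0.51]
 [ 0.   -0.08 -0.   -0.26]] [-246.40189821  -14.31995    -158.67803325]
```

Request:
play_rows(deltas=[[-0.28,-0.02,0.03,0,0,0,-1],[-0.28,-0.02,0.03,0,0,0,-1],[-0.55,-0.03,0,0,0,0,-1],[-0.55,-0.03,-0.05,0,0,0,-1],[-0.54,-0.03,-0.11,0,0,0,-1],[-0.53,-0.03,-0.16,0,0,0,-1],[-0.51,-0.03,-0.21,0,0,0,-1],[0,0,0,0,0,0,-1]])

```text
time_s: 19.05
eef_pos: [542.0, 154.2, 244.8]
ee_rot: [-0.0, 0.684, 0.729, -0.001]
force: [-1.1, -0.9, 1.7]
grip_width: 0.124
```

Request:
play_rows(deltas=[[-0.49,-0.03,-0.26,0,0,0,-1],[-0.46,-0.03,-0.31,0,0,0,-1],[-0.42,-0.02,-0.35,0,0,0,-1],[-0.39,-0.02,-0.4,0,0,0,-1],[-0.34,-0.02,-0.43,0,0,0,-1],[0,0,0,0,0,0,-1]])

```text
time_s: 19.55
eef_pos: [458.5, 149.3, 172.6]
ee_rot: [-0.001, 0.685, 0.729, -0.002]
force: [-2.3, -2.4, 0.3]
grip_width: 0.127
```

Request:
play_rows(deltas=[[-0.3,-0.02,-0.46,0,0,0,-1],[-0.25,-0.01,-0.49,0,0,0,-1],[-0.2,-0.01,-0.51,0,0,0,-1],[-0.08,0,-0.26,0,0,0,-1],[0,0,0,0,0,0,-1],[0,0,0,0,0,0,-1]])

```text
time_s: 20.05
eef_pos: [427.6, 147.7, 106.3]
ee_rot: [-0.001, 0.685, 0.729, -0.001]
force: [-5.9, -6.2, 0.9]
grip_width: 0.128
```

Shut. Release and withdraw, then verify.

Request:
play_rows(deltas=[[0,0,0,0,0,0,-0.4],[0,0,0,0,0,0,-0.4],[0,0,0,0,0,0,-0.4],[0,0,0.4,0,0,0,-0.4],[0,0,0.8,0,0,0,-0.4],[0,0,1,0,0,0,-0.4],[-0.5,0,1,0,0,0,-0.4],[-0.8,0.5,0.5,0,0,0,-0.4]])

```text
time_s: 20.72
eef_pos: [380.0, 166.5, 255.0]
ee_rot: [0.002, 0.686, 0.728, 0.003]
force: [-0.6, 0.3, 0.1]
grip_width: 0.3
```

Request:
play_rows(deltas=[[-0.5,1,0,0,0,0,-0.4],[-0.5,1,0,0,0,0,-0.4],[-0.5,1,0,0,0,0,-0.4],[0,1,0,0,0,0,-0.4],[0,0,0,0,0,0,-0.4]])

```text
time_s: 21.13
eef_pos: [320.6, 324.4, 251.3]
ee_rot: [-0.001, 0.683, 0.731, 0.001]
force: [0.3, 1.5, -0.1]
grip_width: 0.3
```

Run:
```python
from h import *
print(sensors.sense()['eef_pos'])
c=cap('top'); W=cloud(c); save(c,'t10.png',(140,130,500,350),2.2)
P=W[280:300,240:304].reshape(-1,3);h=P[(P[:,2]>122)&(P[:,2]<134)&(P[:,0]<436)&(P[:,1]>95)&(P[:,1]<200)]
p=np.polyfit(h[:,1],h[:,0],1);print(len(h),p,np.polyval(p,148),np.median(h[:,2]))
```

```text
[320.64948157 324.39723726 251.2913519 ]
171 [-5.98107241e-02  4.37558259e+02] 428.7062720087195 127.83057455409539
```

View pics/t10.png

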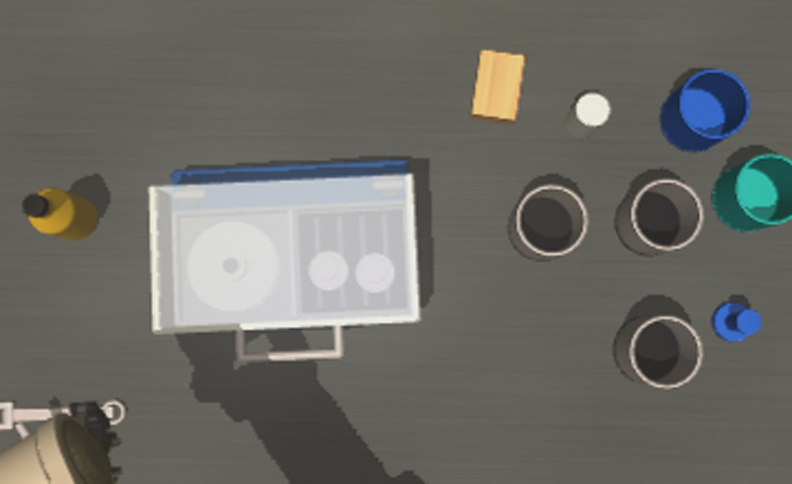

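The hood is shut, with the handle back at its starting pose (428.7 mm, top 128). Both studs are under it at (328,271) and (375,273), and nothing else has moved.

```bash
python3 -c "
from rig import order;print(order.finish_job())"
```

```text
the job is handed in; nothing more can be done
None
```

The job is done and handed in at about 21 s of robot time. I swung the hood open by its handle to about 1.4 rad and let go, and it stayed open. I then moved the bench stud and the only canister stud, from the canister at about (610, -320), into the right bay, the one with the mat. Then I shut the hood by its handle and moved the arm clear.

**Last checks:**
- **Studs:** both stood upright in the right bay before I shut the hood, with their heads at about 108.8 mm against the expected 108. They are still visible under the closed hood.
- **Canisters:** all three grey ones are empty.
- **Hood:** the handle is back within 1 mm of its shut position.
- **Everything else:** the pulley and the other things appear unmoved in the last top view.

**Not as planned:**
- The pads held both studs by the head rather than the neck. They did not slip.
- I saw brief contact forces of up to about 31 N while opening the hood, 26 N going into the canister and 22 N when setting down, all below the limits.

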